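# Snap the lid of the wax tub shut all round

## Task

The lid of the grey wax tub has been laid back on, but some of its six rim sections still stand proud. Press down round the rim with the fingertips until every section has clicked shut, then take the hand away. Leave the tub standing where it is, never lifted or tipped, and leave the things around it alone.

Things in the scene. Friction and masses are not known exactly. Their poses are not given: they have to be found in the camera images.
- tub: a round grey plastic tub standing loose on the bench, 158 mm across at its collar, 80 mm high to its rim, 0.9 kg. Origin at the centre of its underside, z up. Its pale plastic snap lid has six rim sections; section N is centred (N-1) x 60 degrees from the tub's x axis, counterclockwise seen from above
- lid_middle (a point): centre of the lid's top, on the tub's axis, 83 mm above the bench. The lid is 164 mm across: a flat six-sided middle (100 mm across the flats, with a low stacking ring 80 mm across and up to 86 mm high) and round it the six rim sections, parted by narrow slits, each with a skirt that snaps over the tub's rim
- rim_1 (a point): where to press rim section 1: on top of its outer lip, mid-way along the section, 75.5 mm from the tub's axis when shut; it rides with the section. 84 mm above the bench when shut, about 92 mm when proud. Its x axis points outward from the tub's axis (tipped up while proud). The section is 75 mm long along the rim
- section_1 (a joint): how far rim section 1 is tipped up about its straight crease, 50 mm from the tub's axis, rad. 0 = shut and level, a hard stop; about 0.36 = unsnapped, outer edge 11 mm proud. It comes to rest in these two states: 8 to 11 N straight down on the lip takes it past about 0.15, from where it clicks down by itself; let go earlier and it springs up
- rim_2 (a point): where to press rim section 2: on top of its outer lip, mid-way along the section, 75.5 mm from the tub's axis when shut; it rides with the section. 84 mm above the bench when shut, about 92 mm when proud. Its x axis points outward from the tub's axis (tipped up while proud). The section is 75 mm long along the rim
- section_2 (a joint): how far rim section 2 is tipped up about its straight crease, 50 mm from the tub's axis, rad. 0 = shut and level, a hard stop; about 0.36 = unsnapped, outer edge 11 mm proud. It comes to rest in these two states: 8 to 11 N straight down on the lip takes it past about 0.15, from where it clicks down by itself; let go earlier and it springs up
- rim_3 (a point): where to press rim section 3: on top of its outer lip, mid-way along the section, 75.5 mm from the tub's axis when shut; it rides with the section. 84 mm above the bench when shut, about 92 mm when proud. Its x axis points outward from the tub's axis (tipped up while proud). The section is 75 mm long along the rim
- section_3 (a joint): how far rim section 3 is tipped up about its straight crease, 50 mm from the tub's axis, rad. 0 = shut and level, a hard stop; about 0.36 = unsnapped, outer edge 11 mm proud. It comes to rest in these two states: 8 to 11 N straight down on the lip takes it past about 0.15, from where it clicks down by itself; let go earlier and it springs up
- rim_4 (a point): where to press rim section 4: on top of its outer lip, mid-way along the section, 75.5 mm from the tub's axis when shut; it rides with the section. 84 mm above the bench when shut, about 92 mm when proud. Its x axis points outward from the tub's axis (tipped up while proud). The section is 75 mm long along the rim
- section_4 (a joint): how far rim section 4 is tipped up about its straight crease, 50 mm from the tub's axis, rad. 0 = shut and level, a hard stop; about 0.36 = unsnapped, outer edge 11 mm proud. It comes to rest in these two states: 8 to 11 N straight down on the lip takes it past about 0.15, from where it clicks down by itself; let go earlier and it springs up
- rim_5 (a point): where to press rim section 5: on top of its outer lip, mid-way along the section, 75.5 mm from the tub's axis when shut; it rides with the section. 84 mm above the bench when shut, about 92 mm when proud. Its x axis points outward from the tub's axis (tipped up while proud). The section is 75 mm long along the rim
- section_5 (a joint): how far rim section 5 is tipped up about its straight crease, 50 mm from the tub's axis, rad. 0 = shut and level, a hard stop; about 0.36 = unsnapped, outer edge 11 mm proud. It comes to rest in these two states: 8 to 11 N straight down on the lip takes it past about 0.15, from where it clicks down by itself; let go earlier and it springs up
- rim_6 (a point): where to press rim section 6: on top of its outer lip, mid-way along the section, 75.5 mm from the tub's axis when shut; it rides with the section. 84 mm above the bench when shut, about 92 mm when proud. Its x axis points outward from the tub's axis (tipped up while proud). The section is 75 mm long along the rim
- section_6 (a joint): how far rim section 6 is tipped up about its straight crease, 50 mm from the tub's axis, rad. 0 = shut and level, a hard stop; about 0.36 = unsnapped, outer edge 11 mm proud. It comes to rest in these two states: 8 to 11 N straight down on the lip takes it past about 0.15, from where it clicks down by itself; let go earlier and it springs up
- clog_small: a child's wooden clog, 82 x 184 x 58 mm, loose; a bystander, to be left where it is. Origin at the centre of its underside
- brush: a wooden hand brush, 123 x 60 x 39 mm, loose; a bystander, to be left where it is. Origin at the centre of its underside
- nail_cup: a glazed cup with nails, 70 mm across, 62 mm high, loose; a bystander, to be left where it is. Origin at the centre of its underside

How it is judged:
At the end, for the whole second after the job is handed in: All six sections snapped shut (each joint below 0.05 rad); the tub upright (within 0.05 rad), at rest on the bench (origin below 5 mm), within 40 mm of where it stood (value of joint each of section_1, section_2, section_3, section_4, section_5, section_6 below 0.05 rad and distance of tub from where it was at the start of the episode below 0.04 m and angle between tub's own z axis and vertical below 0.05 rad and height (world z) of tub below 0.005 m and linear speed of tub below 0.02 m/s); the robot touches nothing.
It fails at once if the tub is lifted (10 mm) or tipped (0.15 rad) (height (world z) of tub above 0.01 m or angle between tub's own z axis and vertical above 0.15 rad).
It fails at once if the tub is shoved more than 40 mm (distance of tub from where it was at the start of the episode above 0.04 m).
It fails at once if a bystander is moved more than 20 mm (distance of any of clog_small, brush, nail_cup from where it was at the start of the episode above 0.02 m).
It fails at once if the arm or the gripper's body, not the fingers, presses on the tub or its lid (15 N) (contact force between the arm and tub above 15 N).
It also fails if it takes over 45 s, if anything falls off the work surface, if the arm or the gripper's body presses on something with over 40 N, if the wrist force passes 120 N, or if a joint passes its speed limit or range.

## Robot

A 6-joint arm with a two-finger parallel gripper is mounted at the origin on a cart in front of the work surface, level with it; the furniture and walls round the work are solid. World frame = base frame: x ahead of the robot, y to its left, z up, the work surface at z = 0. Lengths are in m, angles in rad, forces in N, time in s.
With the tool pointing down it reaches from about 0.25 to 0.725 m from the base axis. Payload 4 kg.
Tool frame: the origin (TCP) lies midway between the tips of the shut fingers; the grasp point (between the pads) lies 19 mm behind it; z points along the fingers, y is the line along which they close (so a half turn about z gives the same grasp; the last joint's range is limited). The gripper opens to 85 mm and grips with 20 to 120 N. Pads are 22 mm wide; open, the fingers measure 114 mm over their backs; the gripper's body (76 mm by 85 mm) begins 54 mm behind the grasp point. The pads swing forward as they close: fully open they stand 13 mm farther back than shut.
Start: joints at [-1.132, 0.241, 0.005, 1.335, 0, 1.571], TCP at [0.212, -0.453, 0.231] pointing down, gripper open.
Joint ranges: [-2.72, 2.72], [-1.05, 1.87], [-1.09, 1.28], [-1.99, 2.15], [-1.42, 1.44], [-3.14, 3.14]. Speed limits (rad/s): [2.79, 2.79, 3.14, 3.14, 3.14, 3.14].

## Interface

Orientations are given as a unit quaternion [x, y, z, w].
In Python, from workcell import bot gives the robot as it stands. The module is installed in compiled form; this text tells all that it offers.
- The arm moves only by the tool drive_tool, never from a script. Its arguments are lists of equal length, an entry for each row: "slide": the shift along the tool's x, y, z scaled (see below), a list of three; "rotation": the turn, a rotation vector about the tool's x, y, z scaled (see below), a list of three. A call has exactly 8 rows; each row is the pose to reach, as a shift and turn from the pose commanded when the call began, along the tool's axes at that moment; what a row does not reach only later rows make up. The controller multiplies each number of a shift by 250 mm and each number of a turn by 0.5 rad. A row lasts 1/8 s, in which the tool goes at most 62.5 mm and 10.7 degrees, less where a joint would pass 70% of its speed; a pose out of reach is approached as far as the arm can. A call with a number of a shift or a turn outside -1 to 1 is refused whole. A call with a gripper value outside its range is refused whole. "gripper" is the opening, from 0 (shut) to 1 (fully open), set as the call begins (left out, the last holds). The fingers move at their own pace and stop on an object; the grip force is fixed at half the most. Time passes only in rows, so rows that repeat a pose let the fingers close, or fill a call up. It gives the time, the measured TCP pose, the force, the opening and the grip force at its end, in the units of the state.
- bot.get_obs(): the state, without advancing time (a new reading comes with each control period).
- bot.camera(name): name is "scene" or "top" or "wrist"; returns a dict with "image" (400x640x3 uint8, red, green, blue), "z_map" (400x640 float32, m along the optical axis (not along the pixel's ray), 0 where there is no reading), "camera_matrix" (3x3 intrinsics, pixels), "xyz" and "orientation" of the camera in the world. Camera axes: x right, y up, looking along -z (the intrinsics and any distortion apply to the point x, -y, -z); pixel columns grow to the right and rows downward; lengths in m; the calibration is good to about 2 mm. A picture is of the moment at which its call begins.
- bot.job_done(): hands the job in; it is judged then, once.
The state is a dict: "clock": time; "joint_pos": joint angles; "joint_vel": joint speeds; "tau": joint torques, N m; "eef_pos": TCP position; "tool_rot": TCP orientation; "ft_force": force on the tool from outside, world axes, zero at the start; "ft_torque": the same for the moment, N m; "grip_width": finger opening in m; "grasp_force": force on a finger pad.
Only numpy, scipy, OpenCV 4.12 (cv2) and the standard library are available. Lean on these libraries where they do the work, as an engineer would, in place of code of your own. Each camera call takes 0.05 s, during which the arm holds its last target. There are 200 camera calls.

## Working session

There is one attempt and no reset: what is moved stays moved. The work goes in short steps, Python scripts to look and compute and a tool call to move; the robot and the scene stay as the last step left them, time stands still between calls to the robot, and variables do not carry over. Pictures are saved under pics/ and viewed, at most 10 in all, crops included, and the job is handed in when it is done.

Besides the shell and the picture viewer there is one more tool, called after "Emit:" as a command line: name --argument value ..., lists and objects as JSON in quotes. drive_tool: Moves the arm, as the interface text tells. Shifts and turns lie within -1 to 1; 1 stands for 250 mm of shift or 0.5 rad of turn. Its arguments: {"type":"object","properties":{"slide":{"type":"array","items":{"type":"array","items":{"type":"number"}}},"rotation":{"type":"array","items":{"type":"array","items":{"type":"number"}}},"gripper":{"type":"number"}},"required":["slide","rotation"]}

```bash
mkdir -p pics
cat > h.py <<'E'
import numpy as np, cv2
from workcell import bot
from scipy.spatial.transform import Rotation as R
def snap(name,fn):
    c=bot.camera(name); np.savez('pics/'+fn+'.npz',**c); cv2.imwrite('pics/'+fn+'.png',c['image'][:,:,::-1]); return c
def cloud(c):
    z=c['z_map'].astype(float); K=np.array(c['camera_matrix']); v,u=np.mgrid[:400,:640]
    p=np.stack([(u-K[0,2])/K[0,0]*z,-(v-K[1,2])/K[1,1]*z,-z],-1)
    w=p@R.from_quat(c['orientation']).as_matrix().T+np.array(c['xyz']); w[z<=0]=np.nan; return w
E
python3 - <<'E'
from h import *
o=bot.get_obs(); print(o)
for n in('top','scene'):
    c=snap(n,n+'1'); print(n,c['xyz'],c['orientation'],np.array(c['camera_matrix']).tolist(),[k for k in c])
E
```

```text
{'clock': 0.0, 'joint_pos': array([-1.13202726e+00,  2.41441011e-01,  3.72436023e-03,  1.33521227e+00,
        1.02994097e-05,  1.57083032e+00]), 'joint_vel': array([ 0.00112079,  0.00051819,  0.00170604, -0.00045874, -0.00081665,
       -0.00099811]), 'tau': array([-5.00286442e-04, -3.72316933e+01,  2.52408385e+01,  1.68759545e-02,
       -1.48241979e-04, -1.02959092e-05]), 'eef_pos': array([ 0.21214467, -0.45205907,  0.23039902]), 'tool_rot': array([ 9.76034722e-01,  2.17612233e-01, -2.27048540e-04, -1.04185644e-03]), 'ft_force': array([-0.26775438, -0.69221788,  0.57657932]), 'ft_torque': array([-0.02828217, -0.0197774 ,  0.02466153]), 'grasp_force': 0.0, 'grip_width': 0.08546532997478565}
top [0.3697656  0.03502537 1.1461393 ] [-0.07906125  0.07898413  0.71753819 -0.68749529] [[408.9050137035384, 0.0, 320.3132429967843], [0.0, 408.9050137035384, 193.00362951653358], [0.0, 0.0, 1.0]] ['image', 'z_map', 'camera_matrix', 'xyz', 'orientation']
scene [-0.04605628  0.71870727  1.19331041] [-0.13394508  0.31312899  0.8710046  -0.35406204] [[504.9283613376337, 0.0, 329.27573345967016], [0.0, 504.9283613376337, 194.9134159968205], [0.0, 0.0, 1.0]] ['image', 'z_map', 'camera_matrix', 'xyz', 'orientation']
```

View pics/top1.png

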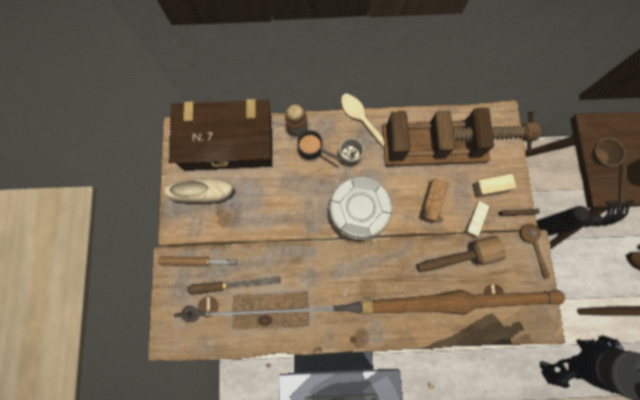

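View pics/scene1.png

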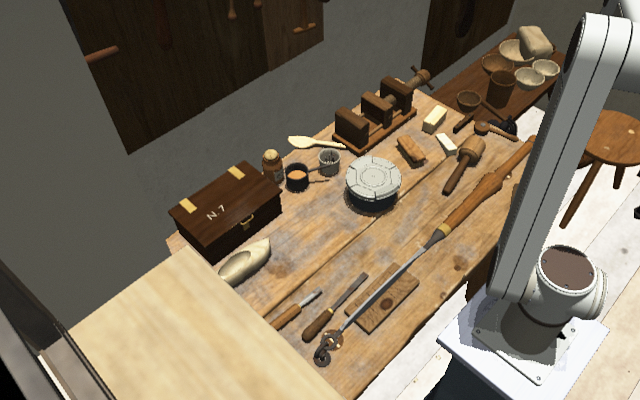

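The top view shows the tub at about pixel (361,208), the nail cup at (350,151), the brush at (435,200) and the clog at (200,191). In the scene view the lid is at (373,178). Next I locate the tub and measure its rim heights.

Run:
```python
from h import *
for n in('top1','scene1'):
    c=dict(np.load(f'pics/{n}.npz')); w=cloud(c)
    g=np.array([[361,208],[350,151],[435,200],[200,191]]) if n=='top1' else np.array([[373,178],[329,155],[410,150],[250,260]])
    for u,v in g: print(n,w[v,u].round(3))
    u,v=g[0]; m=(np.hypot(*(np.moveaxis(w,-1,0)[:2]-w[v,u,:2,None,None]))<0.11)&(w[...,2]>0.07)&(w[...,2]<0.11)
    p=w[m]; (cx,cy),r=cv2.minEnclosingCircle(p[:,:2].astype(np.float32)); print('circ',cx,cy,r,len(p),p[:,2].min(),p[:,2].max())
    a=np.degrees(np.arctan2(p[:,1]-cy,p[:,0]-cx))%360; rr=np.hypot(p[:,0]-cx,p[:,1]-cy)
    for k in range(0,360,15):
        s=(abs((a-k+180)%360-180)<7.5)&(rr>.068)&(rr<.082); s2=(abs((a-k+180)%360-180)<7.5)&(rr>.052)&(rr<.06); print(k,s.sum(),(np.median(p[s,2])*1000).round(1) if s.any() else None,(np.median(p[s2,2])*1000).round(1) if s2.any() else None)
c=dict(np.load('pics/top1.npz'))['image'][160:256,310:410]; cv2.imwrite('pics/t.png',cv2.resize(c[:,:,::-1],None,fx=6,fy=6,interpolation=2))
```

```text
top1 [ 0.567 -0.076  0.083]
top1 [ 0.751 -0.062  0.008]
top1 [ 0.588 -0.286  0.039]
top1 [0.646 0.369 0.022]
circ 0.5690999031066895 -0.07444363832473755 0.0847368985414505 2990 0.07013444385134693 0.09656344532536476
0 33 89.7 82.9
15 35 84.0 82.2
30 35 82.2 81.6
45 34 82.4 81.5
60 35 81.8 82.2
75 33 81.9 82.4
90 40 81.3 82.3
105 42 81.4 81.7
120 42 81.7 82.6
135 39 84.9 81.9
150 44 90.7 82.3
165 41 90.8 84.2
180 42 89.5 82.7
195 40 85.4 82.4
210 39 82.4 81.2
225 37 81.6 80.9
240 40 81.5 81.3
255 40 81.9 82.0
270 36 81.9 81.3
285 38 81.8 82.4
300 37 81.9 81.2
315 35 84.1 82.3
330 35 90.2 83.5
345 35 91.1 83.6
scene1 [ 0.564 -0.068  0.084]
scene1 [ 0.746 -0.068  0.051]
scene1 [ 0.582 -0.27   0.041]
scene1 [0.625 0.356 0.051]
circ 0.5661829710006714 -0.07343151420354843 0.08634912222623825 1954 0.07005182839995405 0.10222139622950133
0 31 90.7 85.6
15 27 86.4 84.3
30 24 84.4 83.8
45 23 82.9 83.8
60 27 82.3 83.0
75 30 82.3 84.3
90 39 82.8 82.9
105 38 81.2 83.3
120 41 80.9 83.5
135 38 82.4 84.6
150 36 89.1 86.5
165 37 90.5 87.7
180 32 90.8 86.4
195 22 86.1 86.5
210 25 83.4 82.2
225 20 82.8 84.4
240 23 83.3 83.6
255 20 82.9 84.2
270 23 82.8 85.1
285 21 82.7 82.4
300 20 82.5 85.1
315 23 85.0 84.5
330 30 89.4 84.5
345 31 91.0 84.3
```

View pics/t.png

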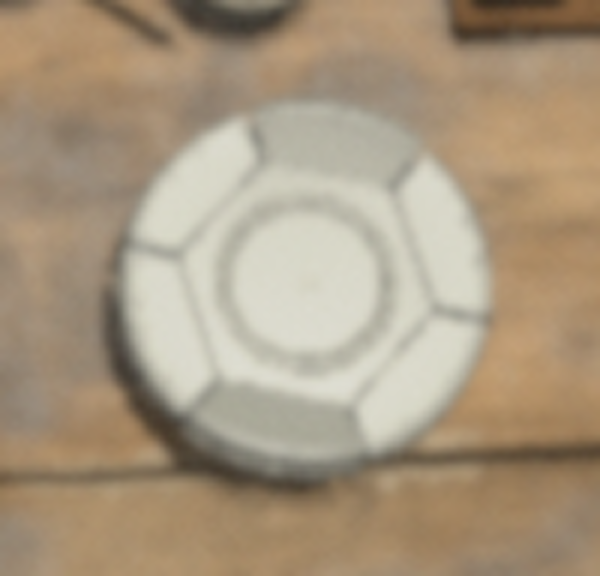

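The crop shows two grey, tipped-up sections: the far one at crop (340,140) and the near one at (275,425). Rim heights agree, with about 91 mm at bearings near 345° and 165° and about 82 mm everywhere else. The tub axis is at roughly (0.5685, -0.0745). I'll shut the fingers and travel to the near section at about (0.497, -0.055).

Emit:
drive_tool --slide '[[0.1, -0.06, 0], [0.2, -0.12, 0], [0.31, -0.18, 0], [0.42, -0.24, 0], [0.53, -0.3, 0], [0.64, -0.36, 0], [0.75, -0.42, 0], [0.85, -0.475, 0]]' --rotation '[[0, 0, 0], [0, 0, 0], [0, 0, 0], [0, 0, 0], [0, 0, 0], [0, 0, 0], [0, 0, 0], [0, 0, 0]]' --gripper 0

```text
clock: 1.1
eef_pos: [0.3546, -0.2537, 0.2309]
tool_rot: [0.976, 0.218, -0.0, -0.0]
ft_force: [-0.0, -1.0, 0.2]
grip_width: 0.0001
grasp_force: 0.0
```

Emit:
drive_tool --slide '[[0.11, -0.06, 0.03], [0.22, -0.12, 0.06], [0.33, -0.18, 0.09], [0.44, -0.24, 0.12], [0.55, -0.3, 0.15], [0.66, -0.36, 0.18], [0.76, -0.42, 0.21], [0.85, -0.475, 0.24]]' --rotation '[[0, 0, 0], [0, 0, 0], [0, 0, 0], [0, 0, 0], [0, 0, 0], [0, 0, 0], [0, 0, 0], [0, 0, 0]]'

```text
clock: 2.1
eef_pos: [0.4964, -0.0561, 0.1706]
tool_rot: [0.976, 0.218, -0.0, -0.0]
ft_force: [0.9, 0.4, 0.1]
grip_width: -0.0002
grasp_force: 0.0
```

Run:
```python
from h import *
w=cloud(dict(np.load('pics/scene1.npz')))
m=(abs(w[...,0]-.70)<.1)&(abs(w[...,1]+.12)<.12)&(np.hypot(w[...,0]-.5685,w[...,1]+.0745)>.09)
p=w[m]
for x in np.arange(.6,.8,.04):
  for y in np.arange(-.24,0,.06):
    s=(p[:,0]>=x)&(p[:,0]<x+.04)&(p[:,1]>=y)&(p[:,1]<y+.06)
    if s.any() and p[s,2].max()>.03: print(x.round(2),y.round(2),p[s,2].max().round(3))
o=bot.get_obs(); print(o['eef_pos'],o['tool_rot'],o['ft_force'],o['grip_width'],o['clock'])
M=R.from_quat(o['tool_rot']).as_matrix()
print('to near(tool, mm)',(M.T@(np.array([.497,-.0553,.1])-o['eef_pos'])*1000).round(1))
```

```text
0.68 -0.24 0.133
0.68 -0.18 0.133
0.68 -0.12 0.065
0.68 -0.06 0.07
0.72 -0.24 0.132
0.72 -0.18 0.133
0.72 -0.12 0.065
0.72 -0.06 0.065
0.76 -0.24 0.133
0.76 -0.18 0.135
0.76 -0.12 0.062
0.76 -0.06 0.063
[ 0.4964353  -0.05609171  0.170564  ] [ 9.75983420e-01  2.17844238e-01 -4.81506052e-04 -1.44185099e-04] [0.88358116 0.41835421 0.10931268] -0.00024784930078076235 2.1
to near(tool, mm) [ 0.9 -0.4 70.6]
```

The position is within 1 mm, and the vise (133 mm high) stays below the gripper body, which will be at about 157 mm. I'll press down on the near section.

Emit:
drive_tool --slide '[[0, 0, 0.12], [0, 0, 0.22], [0, 0, 0.27], [0, 0, 0.29], [0, 0, 0.305], [0, 0, 0.32], [0, 0, 0.332], [0, 0, 0.336]]' --rotation '[[0, 0, 0], [0, 0, 0], [0, 0, 0], [0, 0, 0], [0, 0, 0], [0, 0, 0], [0, 0, 0], [0, 0, 0]]'

```text
clock: 3.1
eef_pos: [0.4953, -0.0568, 0.0886]
tool_rot: [0.976, 0.218, -0.0, -0.0]
ft_force: [-6.0, 0.4, 9.3]
grip_width: 0.0002
grasp_force: 4.7
```

Force has reached 9.3 N at 88.6 mm, so it is near the snap point. I'll press a little further.

Emit:
drive_tool --slide '[[0, 0, 0.004], [0, 0, 0.008], [0, 0, 0.012], [0, 0, 0.014], [0, 0, 0.016], [0, 0, 0.016], [0, 0, 0.016], [0, 0, 0.016]]' --rotation '[[0, 0, 0], [0, 0, 0], [0, 0, 0], [0, 0, 0], [0, 0, 0], [0, 0, 0], [0, 0, 0], [0, 0, 0]]'

```text
clock: 4.1
eef_pos: [0.4965, -0.0571, 0.0834]
tool_rot: [0.976, 0.218, 0.0, 0.0]
ft_force: [0.3, -0.3, 2.3]
grip_width: 0.0005
grasp_force: 0.9
```

The force fell to 2.3 N at 83.4 mm, so the near section clicked. Now I lift, cross over to the far section and descend to just above it.

Emit:
drive_tool --slide '[[0, 0, -0.1], [0, 0, -0.2], [0.08, 0.065, -0.22], [0.18, 0.15, -0.22], [0.28, 0.23, -0.22], [0.37, 0.31, -0.22], [0.43, 0.36, -0.2], [0.457, 0.374, -0.16]]' --rotation '[[0, 0, 0], [0, 0, 0], [0, 0, 0], [0, 0, 0], [0, 0, 0], [0, 0, 0], [0, 0, 0], [0, 0, 0]]'

```text
clock: 5.1
eef_pos: [0.6403, -0.0935, 0.1226]
tool_rot: [0.976, 0.217, 0.0, 0.0]
ft_force: [-0.5, 1.1, -0.5]
grip_width: 0.0002
grasp_force: 0.0
```

Emit:
drive_tool --slide '[[0, 0, 0.06], [0, 0, 0.11], [0, 0, 0.125], [0, 0, 0.137], [0, 0, 0.148], [0, 0, 0.156], [0, 0, 0.16], [0, 0, 0.16]]' --rotation '[[0, 0, 0], [0, 0, 0], [0, 0, 0], [0, 0, 0], [0, 0, 0], [0, 0, 0], [0, 0, 0], [0, 0, 0]]'

```text
clock: 6.1
eef_pos: [0.6392, -0.0931, 0.0835]
tool_rot: [0.976, 0.218, -0.0, -0.0]
ft_force: [-1.6, 0.8, 2.4]
grip_width: 0.0002
grasp_force: 1.2
```

The far section looks shut as well, at 83.5 mm and 2.4 N. I'll lift, move clear toward the robot and check.

Emit:
drive_tool --slide '[[0, 0, -0.1], [0, 0, -0.25], [0, 0, -0.45], [-0.15, 0.05, -0.55], [-0.35, 0.1, -0.6], [-0.55, 0.15, -0.6], [-0.75, 0.2, -0.6], [-0.9, 0.2, -0.6]]' --rotation '[[0, 0, 0], [0, 0, 0], [0, 0, 0], [0, 0, 0], [0, 0, 0], [0, 0, 0], [0, 0, 0], [0, 0, 0]]'

```text
clock: 7.1
eef_pos: [0.4551, -0.2352, 0.233]
tool_rot: [0.976, 0.217, -0.0, -0.0]
ft_force: [-0.2, -0.3, 1.0]
grip_width: -0.0003
grasp_force: 0.0
```

Run:
```python
from h import *
for n in('top','scene'):
    c=snap(n,n+'2'); w=cloud(c); cx,cy=.5685,-.0745
    m=(np.hypot(w[...,0]-cx,w[...,1]-cy)<0.11)&(w[...,2]>0.07)&(w[...,2]<0.11); p=w[m]
    q=cv2.minEnclosingCircle(p[:,:2].astype(np.float32)); print(n,q,len(p)); cx,cy=q[0]
    a=np.degrees(np.arctan2(p[:,1]-cy,p[:,0]-cx))%360; rr=np.hypot(p[:,0]-cx,p[:,1]-cy)
    print([(k,s.sum(),(np.median(p[s,2])*1000).round(1)) for k in range(0,360,15) for s in [(abs((a-k+180)%360-180)<7.5)&(rr>.068)&(rr<.082)] if s.any()])
c=dict(np.load('pics/scene2.npz'))['image'][130:230,320:430]; cv2.imwrite('pics/t2.png',cv2.resize(c[:,:,::-1],None,fx=5,fy=5,interpolation=2))
o=bot.get_obs(); print(o['eef_pos'],o['ft_force'],o['joint_vel'].round(3))
```

```text
top ((0.5684779286384583, -0.07434669882059097), 0.08304821699857712) 2923
[(0, np.int64(39), np.float64(81.9)), (15, np.int64(31), np.float64(81.5)), (30, np.int64(35), np.float64(82.3)), (45, np.int64(36), np.float64(82.4)), (60, np.int64(35), np.float64(82.9)), (75, np.int64(36), np.float64(81.9)), (90, np.int64(37), np.float64(82.3)), (105, np.int64(39), np.float64(81.6)), (120, np.int64(42), np.float64(82.1)), (135, np.int64(37), np.float64(82.3)), (150, np.int64(46), np.float64(81.8)), (165, np.int64(44), np.float64(81.4)), (180, np.int64(42), np.float64(81.8)), (195, np.int64(38), np.float64(81.8)), (210, np.int64(41), np.float64(82.6)), (225, np.int64(41), np.float64(82.0)), (240, np.int64(37), np.float64(82.3)), (255, np.int64(37), np.float64(81.9)), (270, np.int64(39), np.float64(81.5)), (285, np.int64(41), np.float64(82.4)), (300, np.int64(38), np.float64(82.3)), (315, np.int64(37), np.float64(82.0)), (330, np.int64(37), np.float64(81.8)), (345, np.int64(35), np.float64(82.4))]
scene ((0.5690529346466064, -0.07354165613651276), 0.08511662483215332) 1945
[(0, np.int64(20), 
[... 329 characters left out ...]
, np.int64(33), np.float64(80.9)), (150, np.int64(41), np.float64(82.7)), (165, np.int64(38), np.float64(82.5)), (180, np.int64(28), np.float64(82.4)), (195, np.int64(34), np.float64(82.5)), (210, np.int64(26), np.float64(82.7)), (225, np.int64(21), np.float64(84.0)), (240, np.int64(20), np.float64(84.1)), (255, np.int64(19), np.float64(83.5)), (270, np.int64(23), np.float64(82.4)), (285, np.int64(18), np.float64(82.3)), (300, np.int64(24), np.float64(82.9)), (315, np.int64(20), np.float64(82.2)), (330, np.int64(23), np.float64(82.7)), (345, np.int64(20), np.float64(82.9))]
[ 0.45356993 -0.23518053  0.23327332] [ 1.09485953  0.42822934 -0.33070472] [ 0.048  0.035  0.053 -0.021  0.031  0.028]
```

View pics/t2.png

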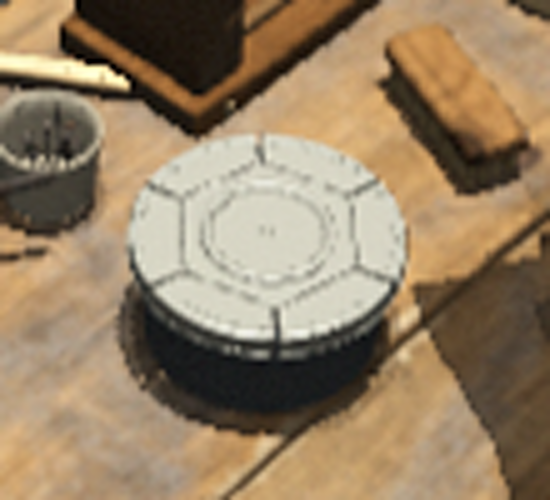

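In the crop the lid around (268,235) is flat and evenly bright, with all six sections level. The tub hasn't moved, the cup and brush are undisturbed, and the hand is clear.

```bash
python3 -c "
from workcell import bot
print(bot.job_done())"
```

```text
the job is handed in; nothing more can be done
None
```

All six lid sections measured level after I pressed the two proud ones shut; the tub had moved less than about 1 mm, the hand was clear, and the job is handed in (no verdict was returned).

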